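Snap-cap a sample vial with the bench capping pliers

TASK

Lay the amber vial from its rest into the cradle of the capping pliers, its white cap towards the blue pad and its bottom towards the brass anvil screw. Then squeeze the red and black handles together until the resistance peaks and the cap gives and snaps home, stop right there so that the soft seal under the cap is not crushed, and let the handles spring open. Leave the capped vial lying in the cradle and do not disturb the glassware and weight standing about.

Things in the scene. Friction and masses are not known exactly. Their poses are not given: they have to be found in the camera images.
- vial: amber vial with white snap cap, lying level in the rest at the start, axis 45 mm over the worktop. Tube 20 mm across, 52 mm long; 70 mm over all with the cap as found; 60 g or so. Origin on the axis at the middle of the tube; its y axis runs along the vial, bottom at y = -26 mm, cap at +y. Grip the tube across at its middle
- cap_top (a point): centre of the cap's outer face (cap 19 mm across, 13 mm long); y = +44 mm in the vial's frame while only started. The cap holds until pressed with about 24 N, then gives: resistance drops, and past 1.5 mm of travel it pulls itself home to y = 41.4 mm. Pressing on squeezes the soft seal with less force than the peak (about 11 N); beyond y = 40.0 mm the seal is crushed
- vial_rest: grey block, 60 x 70 x 10 mm, fixed, with two white U-shaped yokes like those of the cradle, 38 mm apart along its y axis, in which the vial lies. Origin: centre of its underside, on the worktop. A tall glass balance case (300 mm high, y 0.02 to 0.25 m) stands behind it from x = 0.6 m on and a hot plate (90 mm high) beside it: carry the vial round in front of the case, over the hot plate
- press: bench capping pliers (nutcracker type), fixed: steel base plate 140 x 124 x 10 mm, cradle in its middle, hinges at the far end (x = 70, y = +-50 mm); handles point to -x, level, 60 mm over the worktop. Origin on the worktop under the middle between the jaw pads, which face one another along y at x = 0; y towards the left handle. Nothing is higher than 75 mm
- cradle (a point): where the vial's origin belongs, 60 mm over the worktop; axes as the press, vial along y, cap at +y. Two white U-shaped yokes 5 mm thick (33 mm free between them for the fingers), 23 mm wide inside, flared, tops 11 mm over the axis, carry the tube, which can slide along y. Free play: 4 mm from cap to blue pad, 3 to 14 mm from bottom to anvil
- handle_l_grip (a point): grip point on the axis of the left handle: red bar, 10 mm across, 54 mm long, about along x, 140 mm from its hinge. It carries the blue jaw pad, 70 mm from the hinge, that presses on the cap; so the pads move half as far as the grips and press twice as hard. Open, the two grips measure 70 mm over their outer sides
- handle_r_grip (a point): grip point on the axis of the right handle: black bar, otherwise as the left. It carries the brass anvil screw that backs the vial's bottom; its setting differs each time (11 mm range, not told), so the cap gives anywhere within about 22 mm of handle closing. Pinch both grips from above between the two fingers, closing along the y of the press
- handle_l (a joint): angle of the left handle: 0 open at its stop, grows as squeezed, up to 0.3 rad; a spring opens it (about 1.2 N at the grip when open, 1.8 N at 0.1 rad). The cap gives when each grip is pressed with about 12 N plus the spring. The handles are not linked to each other
- handle_r (a joint): angle of the right handle, same as handle_l
- beaker_50: small glass beaker, 47 mm in diameter and 56 mm high, standing loose near the handles; origin at the centre of its underside. Leave alone
- vial_3: empty clear vial with a cork, 21 mm in diameter and 60 mm high, standing loose on the right, before the pliers; origin at the centre of its underside. Leave alone
- weight_100: brass-coloured check weight with a knob, 22 mm in diameter and 38 mm high, standing loose at the left; origin at the centre of its underside. Leave alone
Things that resemble listed ones, but are neither listed nor needed, are in the scene too. What is shaped like the vial but pink or turquoise is not meant.

How it is judged:
By the outcome, as a careful person would: the job done as asked, in the order asked, and still so for the second after the job is handed in, with the robot touching nothing.
It also fails if it takes over 61 s, if anything falls off the work surface, if the arm or the gripper's body presses on something with over 40 N, if the wrist force passes 120 N, or if a joint passes its speed limit or range.

ROBOT

A 7-joint arm with a two-finger parallel gripper is mounted at the origin on a cart in front of the work surface, level with it; the furniture and walls round the work are solid. World frame = base frame: x ahead of the robot, y to its left, z up, the work surface at z = 0. Lengths are in m, angles in rad, forces in N, time in s.
With the tool pointing down it reaches from about 0.4 to 0.875 m from the base axis. Payload 6.5 kg.
Tool frame: the origin (TCP) lies midway between the tips of the shut fingers; the grasp point (between the pads) lies 19 mm behind it; z points along the fingers, y is the line along which they close (so a half turn about z gives the same grasp; the last joint's range is limited). The gripper opens to 88 mm and grips with 3 to 60 N. Pads are 18 mm wide; open, the fingers measure 123 mm over their backs; the gripper's body (75 mm by 187 mm) begins 45 mm behind the grasp point.
Start: joints at [-1.207, 0.536, -0.004, 1.538, 0.003, 1.067, -0.071], TCP at [0.271, 0.591, 0.239] pointing down, gripper open.
Joint ranges: [-2.7, 2.7], [-0.37, 2.16], [-1.27, 1.26], [0.24, 2.4], [-1.31, 4.45], [0.19, 1.91], [-2.76, 2.76]. Speed limits (rad/s): [2.39, 2.39, 3.14, 3.14, 3.14, 3.14, 3.14].

INTERFACE

Orientations are given as a 3x3 rotation matrix whose columns are the frame's x, y, z axes.
In Python, from plant import ctrl, grab_frame, get_calibration, nets gives the robot as it stands. The module is installed in compiled form; this text tells all that it offers.
- The arm moves only by the tool servo_tool, never from a script. Its arguments are lists of equal length, an entry for each row: "gripper": the opening, from -1 (shut) to 1 (fully open); "translation": the shift along the tool's x, y, z in m, a list of three; "delta_rot": the turn, a rotation vector about the tool's x, y, z in degrees, a list of three. A call has 1 to 12 rows; each row shifts and turns the commanded pose from where the row before left it, along the tool's axes as they then stand; what a row does not reach is not made up. A row lasts 1/8 s, in which the tool goes at most 62.5 mm and 10.7 degrees, less where a joint would pass 70% of its speed; a pose out of reach is approached as far as the arm can. A call with a gripper value outside its range is refused whole. The fingers move at their own pace and stop on an object; "grip_force" is the grip in N (left out, the last holds). Time passes only in rows, so rows that do not move let the fingers close. It gives the time, the measured TCP pose, the force, the opening and the grip force at its end, in the units of the state.
- ctrl.read_state(): the state, without advancing time (a new reading comes with each control period).
- grab_frame(name): name is "scene" or "top" or "wrist"; returns the picture (420x560x3 uint8, red, green, blue); there is no depth.
- get_calibration(name): a dict with "camera_matrix" (3x3 intrinsics, pixels), "distortion" ([k1, k2, p1, p2, k3] as OpenCV has them; the pictures are not rectified), "R" (3x3) and "t" (3): a world point X has camera coordinates R X + t; the wrist camera has in their place "mount" (4x4, takes a point from camera to tool coordinates, whose origin is the TCP and whose axes are the flange's). Camera axes: x right, y down, z forward; pixel columns grow to the right and rows downward; lengths in m; the calibration is good to about 2 mm. A picture is of the moment at which its call begins: read the wrist's pose just before it. get_calibration takes no time and is no camera call.
- ctrl.close_job(): hands the job in; it is judged then, once.
Trained networks look in the newest picture that a camera, given by its name, has taken for a name from the list of things; names that differ only in an ending like _2 or _b are one class to them, and where a whole thing is asked for, a point or a joint stands for the part that bears it (a point fixed in the world has none). Each returns a list of dicts, best first, with "p" (0 to 1); they miss things now and then, are a little off and sometimes report something else, mostly with a low value. They report only what shows in the picture. A call takes as long as a camera call. They do not tell look-alikes from the thing itself.
- nets.look_for(camera, target): "extent" ([centre column, centre row, width, height] in pixels, round what is visible of it).
The state is a dict: "time": time; "qpos": joint angles; "joint_vel": joint speeds; "effort": joint torques, N m; "eef_pos": TCP position; "ee_rot": TCP orientation; "contact_force": force on the tool from outside, world axes, zero at the start; "wrist_torque": the same for the moment, N m; "gripper_width": finger opening in m; "finger_force": force on a finger pad.
Only numpy, scipy, OpenCV 4.12 (cv2) and the standard library are available. Lean on these libraries where they do the work, as an engineer would, in place of code of your own. Each camera call takes 0.05 s, during which the arm holds its last target. There are 200 camera calls.

## Working session

There is one attempt and no reset: what is moved stays moved. The work goes in short steps, Python scripts to look and compute and a tool call to move; the robot and the scene stay as the last step left them, time stands still between calls to the robot, and variables do not carry over. Pictures are saved under pics/ and viewed, at most 13 in all, crops included, and the job is handed in when it is done.

Besides the shell and the picture viewer there is one more tool, called after ">>>" as name(argument=value, ...) on one line, values as JSON. servo_tool: Moves the arm, as the interface text tells. Its arguments: {"type":"object","properties":{"gripper":{"type":"array","items":{"type":"number"}},"translation":{"type":"array","items":{"type":"array","items":{"type":"number"}}},"delta_rot":{"type":"array","items":{"type":"array","items":{"type":"number"}}},"grip_force":{"type":"number"}},"required":["gripper","translation","delta_rot"]}

```bash
mkdir -p pics
cat > h.py <<'E'
import numpy as np, cv2
from plant import ctrl, grab_frame, get_calibration, nets
def cam(name):
    c=get_calibration(name); K=np.array(c["camera_matrix"]);D=np.array(c["distortion"])
    if "R" in c: R=np.array(c["R"]);t=np.array(c["t"])
    else:
        s=ctrl.read_state();M=np.array(c["mount"])
        T=np.eye(4);T[:3,:3]=s["ee_rot"];T[:3,3]=s["eef_pos"]
        W=np.linalg.inv(T@M);R=W[:3,:3];t=W[:3,3]
    return K,D,R,t
def unproj(c,px,z):
    K,D,R,t=c
    u=cv2.undistortPoints(np.array(px,float).reshape(-1,1,2),K,D).reshape(-1,2)
    d=np.c_[u,np.ones(len(u))]@R; o=-R.T@t
    return o+d*((z-o[2])/d[:,2])[:,None]
def proj(c,X):
    K,D,R,t=c
    return cv2.projectPoints(np.array(X,float).reshape(-1,3),cv2.Rodrigues(R)[0],t,K,D)[0].reshape(-1,2)
def save(n,im,s=1): cv2.imwrite(n,cv2.resize(im[:,:,::-1],None,fx=s,fy=s,interpolation=cv2.INTER_CUBIC))
E
python3 - <<'E'
from h import *
a=grab_frame("scene");b=grab_frame("top")
save("pics/scene.png",a,1.4);save("pics/top.png",b,1.4)
for n in ["vial","vial_rest","press","handle_l_grip","handle_r_grip","cap_top","beaker_50","vial_3","weight_100"]:
    for c in ["top","scene"]:
        print(n,c,[(np.round(d["extent"]).tolist(),round(d["p"],2)) for d in nets.look_for(c,n)[:4]])
print(ctrl.read_state())
for c in ["top","scene"]: k=cam(c); print(c,-k[2].T@k[3], k[0])
print(get_calibration("wrist"))
E
```

```text
vial top [([217.0, 250.0, 27.0, 12.0], 0.62), ([182.0, 244.0, 25.0, 10.0], 0.52), ([349.0, 248.0, 20.0, 17.0], 0.47)]
vial scene [([188.0, 291.0, 37.0, 23.0], 0.93), ([236.0, 265.0, 32.0, 14.0], 0.85), ([383.0, 200.0, 4.0, 22.0], 0.55), ([372.0, 224.0, 17.0, 10.0], 0.43)]
vial_rest top [([222.0, 252.0, 27.0, 19.0], 0.64)]
vial_rest scene [([244.0, 273.0, 44.0, 38.0], 0.86)]
press top [([367.0, 182.0, 52.0, 65.0], 0.79)]
press scene [([324.0, 190.0, 67.0, 36.0], 0.97), ([336.0, 183.0, 47.0, 16.0], 0.35)]
handle_l_grip top [([350.0, 185.0, 18.0, 58.0], 0.6)]
handle_l_grip scene [([319.0, 191.0, 50.0, 15.0], 0.59)]
handle_r_grip top [([383.0, 185.0, 21.0, 56.0], 0.62), ([367.0, 184.0, 52.0, 65.0], 0.51)]
handle_r_grip scene [([337.0, 184.0, 43.0, 14.0], 0.74), ([244.0, 274.0, 44.0, 41.0], 0.52)]
cap_top top []
cap_top scene [([175.0, 300.0, 14.0, 11.0], 0.62), ([226.0, 271.0, 8.0, 14.0], 0.45)]
beaker_50 top [([389.0, 255.0, 19.0, 18.0], 0.49)]
beaker_50 scene [([396.0, 215.0, 25.0, 24.0], 0.7)]
vial_3 top [([217.0, 250.0, 27.0, 12.0], 0.62), ([182.0, 244.0, 25.0, 10.0], 0.52), ([349.0,
[... 1463 characters left out ...]
1283212]
 [  0.         391.28136977 208.31418558]
 [  0.           0.           1.        ]]
{'camera_matrix': array([[293.29313514,   0.        , 282.32478858],
       [  0.        , 293.29313514, 219.41625493],
       [  0.        ,   0.        ,   1.        ]]), 'distortion': array([0.01813107, 0.        , 0.        , 0.        , 0.        ]), 'mount': array([[-1.36355298e-03, -9.66240122e-01, -2.57639606e-01,
         6.61104353e-02],
       [ 9.99999056e-01, -1.36050050e-03, -1.90116414e-04,
         9.15229557e-04],
       [-1.66820706e-04, -2.57639622e-01,  9.66241066e-01,
        -1.45552165e-01],
       [ 0.00000000e+00,  0.00000000e+00,  0.00000000e+00,
         1.00000000e+00]])}
```

View pics/scene.png

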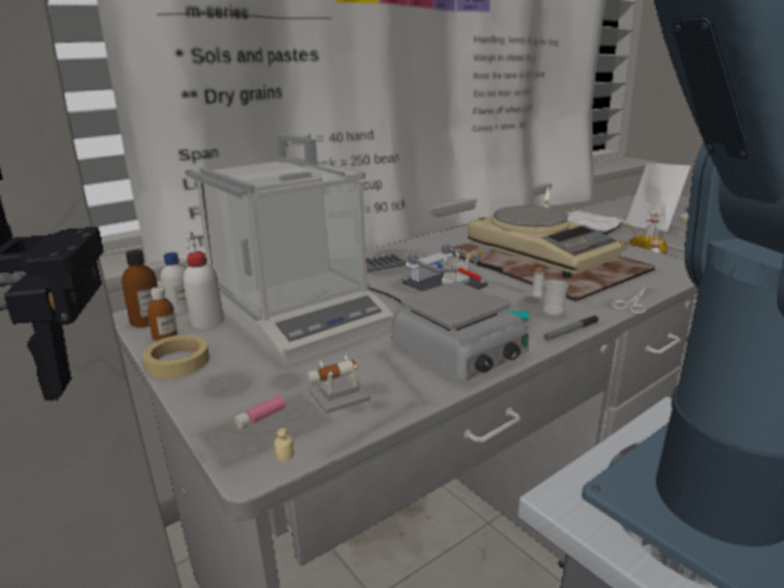

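View pics/top.png

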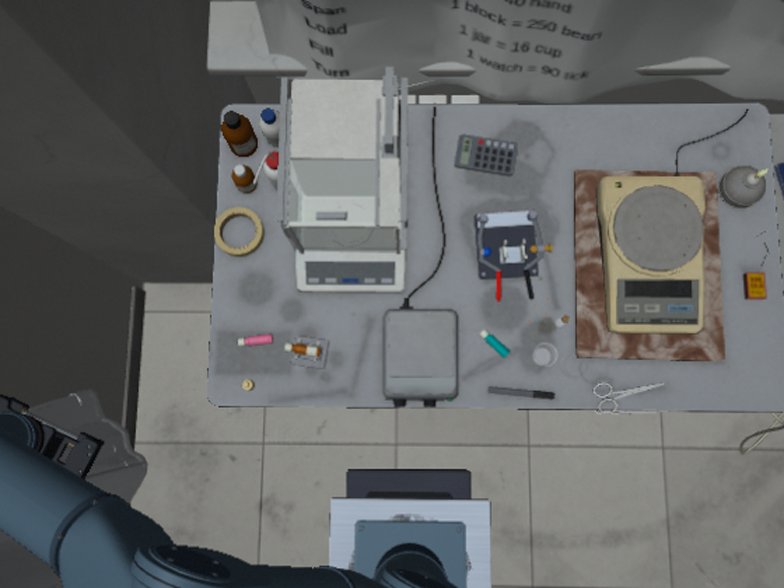

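Run:
```python
from h import *
c=cam("top")
for n,p,z in [("vialA",(217,250),.045),("vialB",(182,244),.045),("rest",(222,252),.01),("press",(367,182),.03),("hl",(350,185),.06),("hr",(383,185),.06),("p1",(349,248),.05),("beaker",(389,255),.05),("weight",(177,275),.03)]:
    print(n,unproj(c,p,z).round(3))
c=cam("scene")
for n,p,z in [("vialA",(236,265),.045),("vialB",(188,291),.045)]: print(n,unproj(c,p,z).round(3))
```

```text
vialA [[0.44  0.213 0.045]]
vialB [[0.457 0.312 0.045]]
rest [[0.438 0.203 0.01 ]]
press [[ 0.642 -0.215  0.03 ]]
hl [[ 0.626 -0.162  0.06 ]]
hr [[ 0.627 -0.255  0.06 ]]
p1 [[ 0.448 -0.158  0.05 ]]
beaker [[ 0.429 -0.269  0.05 ]]
weight [[0.371 0.326 0.03 ]]
vialA [[0.445 0.219 0.045]]
vialB [[0.42  0.333 0.045]]
```

The amber vial lies in the grey rest at top (216,249) / scene (238,265). Look-alikes:
- pink: top (182,244), scene (188,291)
- turquoise: top (353,245), scene (370,225)
- upright cork vial: top (401,229), scene (384,202)
- amber bottle with white cap: top (173,127)

I choose the one that is amber with a white cap and lies in the rest. Next I'll move the wrist camera over it for a close crop.

>>> servo_tool(gripper=[1,1,1,1,1,1,1,1], translation=[[-0.039,-0.0345,0.007],[-0.039,-0.0345,0.007],[-0.039,-0.0345,0.007],[-0.039,-0.0345,0.007],[-0.039,-0.0345,0.007],[-0.039,-0.0345,0.007],[-0.039,-0.0345,0.007],[-0.039,-0.0345,0.007]], delta_rot=[[0,0,0],[0,0,0],[0,0,0],[0,0,0],[0,0,0],[0,0,0],[0,0,0],[0,0,0]])

```text
time: 2.0
eef_pos: [0.4402, 0.2086, 0.1828]
ee_rot: [[-0.909, 0.416, 0.001], [0.416, 0.909, 0.0], [-0.001, 0.001, -1.0]]
contact_force: [0.0, 0.3, -0.3]
gripper_width: 0.0879
finger_force: 0.0
```

>>> servo_tool(gripper=[1,1,1,1,1,1,1,1], translation=[[0,0,0],[0,0,0],[0,0,0],[0,0,0],[0,0,0],[0,0,0],[0,0,0],[0,0,0]], delta_rot=[[0,0,10.2],[0,0,10.2],[0,0,10.2],[0,0,10.2],[0,0,10.2],[0,0,10.2],[0,0,10],[0,0,0]])

```text
time: 3.0
eef_pos: [0.4395, 0.2102, 0.1828]
ee_rot: [[0.1, 0.995, 0.0], [0.995, -0.1, -0.0], [-0.0, 0.0, -1.0]]
contact_force: [-0.6, -0.1, -0.0]
gripper_width: 0.0881
finger_force: 0.0
```

Run:
```python
from h import *
s=ctrl.read_state();print(s["eef_pos"],s["ee_rot"],s["qpos"],s["time"])
c=cam("wrist");a=grab_frame("wrist");np.save("w1.npy",a)
for n in ["vial","vial_rest","cap_top"]:
  print(n,[(np.round(d["extent"]).tolist(),round(d["p"],2)) for d in nets.look_for("wrist",n)[:4]])
save("pics/w1.png",a[100:400,130:430],2)
```

```text
[0.43952069 0.21016946 0.18284058] [[ 9.95878059e-02  9.95028715e-01  3.53580741e-04]
 [ 9.95028778e-01 -9.95877918e-02 -5.72887269e-05]
 [-2.17916031e-05  3.57528271e-04 -9.99999936e-01]] [-0.83763972  0.35139311  0.36331444  2.02792041 -0.17262454  0.79073665
 -0.47254447] 3.0
vial [([286.0, 203.0, 25.0, 76.0], 0.75), ([296.0, 91.0, 33.0, 78.0], 0.7)]
vial_rest [([284.0, 206.0, 56.0, 64.0], 0.73)]
cap_top [([285.0, 175.0, 20.0, 21.0], 0.77)]
```

View pics/w1.png

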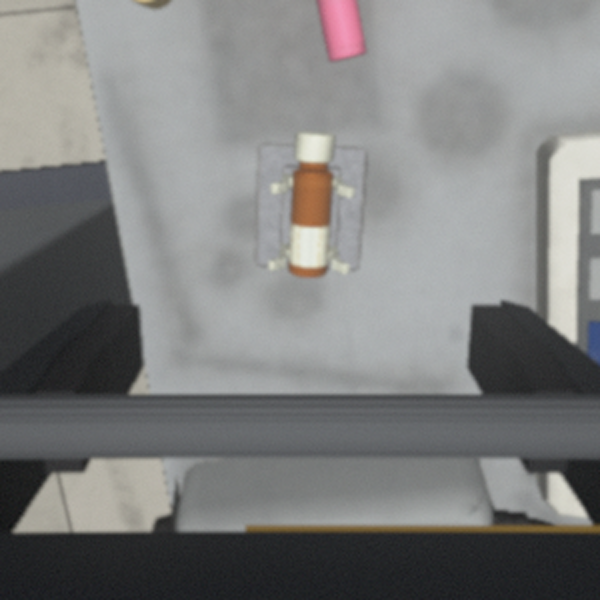

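The crop shows the amber vial in the grey rest, with its white cap at the top (full-frame pixel 287,167) and its bottom at (284,238). The cap therefore already faces world +y. The pink look-alike is at the upper edge. Next I'll measure the vial, and the press from the top view.

Run:
```python
from h import *
c=cam("wrist");a=np.load("w1.npy").astype(int)
r,g,b=a[...,0],a[...,1],a[...,2]
m=((r-b)>60)&((r-g)>30)&(g<140); m[:180]=0;m[245:]=0;m[:,:260]=0;m[:,310:]=0
v,u=np.nonzero(m);print(u.min(),u.max(),v.min(),v.max())
for row in (185,190,195,200,205,208): 
  x=np.nonzero(m[row])[0]; print(row,x.min(),x.max()) if len(x) else 0
P=unproj(c,[(287.5,166.5),(284,238),(285,175)],.047);print(P)
print("camera",-c[2].T@c[3])
rr=unproj(c,[(284+.5-25,206),(130+260/2,100+145/2),(130+366/2,100+148/2),(130+258/2,100+267/2),(130+360/2,100+270/2)],.01);print(rr, rr[1:].mean(0))
# prior top crop of press
t=grab_frame("top");np.save("t1.npy",t);save("pics/press.png",t[140:225,330:410],7)
```

```text
276 294 182 237
185 281 291
190 278 294
195 278 294
200 277 293
205 277 293
208 277 292
[[0.44881165 0.25301926 0.047     ]
 [0.43846943 0.18244078 0.047     ]
 [0.44567369 0.24529829 0.047     ]]
camera [0.44630054 0.2765369  0.3283349 ]
[[0.41408769 0.20998875 0.01      ]
 [0.4190693  0.24654863 0.01      ]
 [0.47572862 0.23921839 0.01      ]
 [0.4096741  0.17828311 0.01      ]
 [0.46726383 0.17067796 0.01      ]] [0.44293396 0.20868202 0.01      ]
```

View pics/press.png

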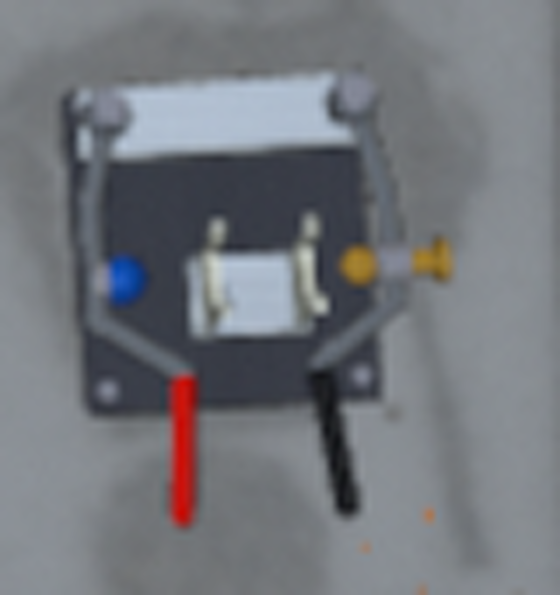

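The press crop shows the blue pad on the left (348,180) and the brass anvil on the right (381,178). The red handle tip is at (356,214) and the black tip at (379,212). Press +y is about world +y, so the vial needs no flip. Now the grasp.

>>> servo_tool(gripper=[0,0,0,0,0,0,0,0], translation=[[-0.001,0.003,0.02],[0,0,0.03],[0,0,0.03],[0,0,0.03],[0,0,0.025],[0,0,0.015],[0,0,0.007],[0,0,0]], delta_rot=[[0,0,2],[0,0,0],[0,0,0],[0,0,0],[0,0,0],[0,0,0],[0,0,0],[0,0,0]], grip_force=12)

```text
time: 4.25
eef_pos: [0.4425, 0.2087, 0.0258]
ee_rot: [[0.136, 0.991, 0.0], [0.991, -0.136, 0.0], [0.0, 0.0, -1.0]]
contact_force: [-0.4, -0.3, 0.2]
gripper_width: 0.0442
finger_force: 0.0
```

>>> servo_tool(gripper=[-1,-1,-1,-1,-1], translation=[[0,0,0],[0,0,0],[0,0,0],[0,0,0],[0,0,0]], delta_rot=[[0,0,0],[0,0,0],[0,0,0],[0,0,0],[0,0,0]], grip_force=12)

```text
time: 4.88
eef_pos: [0.4426, 0.2089, 0.026]
ee_rot: [[0.136, 0.991, 0.001], [0.991, -0.136, 0.0], [0.0, 0.0, -1.0]]
contact_force: [-0.3, -0.2, 5.1]
gripper_width: 0.0188
finger_force: 11.5
```

>>> servo_tool(gripper=[-1,-1,-1,-1,-1,-1,-1,-1,-1,-1,-1,-1], translation=[[0,0,-0.01],[0,0,-0.03],[0,0,-0.045],[0,0,-0.045],[-0.03,0.004,-0.03],[-0.055,0.0075,-0.015],[-0.055,0.0075,0],[-0.055,0.0075,0],[-0.055,0.0075,0],[-0.055,0.0075,0],[-0.055,0.0075,0],[-0.056,0.0075,0]], delta_rot=[[0,0,0],[0,0,0],[0,0,0],[0,0,0],[0,0,0],[0,0,0],[0,0,0],[0,0,0],[0,0,0],[0,0,0],[0,0,0],[0,0,0]])

```text
time: 6.38
eef_pos: [0.4413, -0.2127, 0.2011]
ee_rot: [[0.136, 0.991, 0.0], [0.991, -0.136, 0.0], [0.0, 0.0, -1.0]]
contact_force: [0.7, -0.1, -0.7]
gripper_width: 0.0188
finger_force: 11.9
```

>>> servo_tool(gripper=[-1,-1,-1,-1,-1,-1], translation=[[-0.006,0.048,0],[-0.006,0.049,0],[-0.006,0.049,0],[-0.006,0.049,0],[0,0,0],[0,0,0]], delta_rot=[[0,0,0],[0,0,0],[0,0,0],[0,0,0],[0,0,-10],[0,0,0]])

```text
time: 7.12
eef_pos: [0.6311, -0.2616, 0.2005]
ee_rot: [[-0.036, 0.999, -0.001], [0.999, 0.036, 0.0], [0.0, -0.001, -1.0]]
contact_force: [0.1, 0.9, -0.9]
gripper_width: 0.0192
finger_force: 11.9
```

Run:
```python
from h import *
s=ctrl.read_state();print(s["eef_pos"],s["ee_rot"].round(4),s["qpos"],s["time"],s["finger_force"])
c=cam("wrist");a=grab_frame("wrist");np.save("w2.npy",a)
for n in ["vial","press","handle_l_grip","handle_r_grip"]:
  print(n,[(np.round(d["extent"]).tolist(),round(d["p"],2)) for d in nets.look_for("wrist",n)[:4]])
save("pics/w2.png",a[0:300,100:480],2)
```

```text
[ 0.6311429  -0.26160385  0.20050086] [[-3.630e-02  9.993e-01 -1.100e-03]
 [ 9.993e-01  3.630e-02  3.000e-04]
 [ 3.000e-04 -1.000e-03 -1.000e+00]] [ 0.02728011  0.67271266  0.47062366  1.49374532 -0.3304894   1.05570781
  0.61006921] 7.125 11.936638802289963
vial [([171.0, 240.0, 30.0, 28.0], 0.98), ([282.0, 269.0, 49.0, 156.0], 0.7), ([128.0, 113.0, 55.0, 60.0], 0.68)]
press [([289.0, 151.0, 200.0, 160.0], 0.94)]
handle_l_grip [([289.0, 99.0, 200.0, 57.0], 0.69), ([99.0, 206.0, 73.0, 48.0], 0.32), ([289.0, 202.0, 183.0, 64.0], 0.16)]
handle_r_grip [([291.0, 205.0, 184.0, 62.0], 0.68), ([286.0, 98.0, 199.0, 53.0], 0.26)]
```

View pics/w2.png

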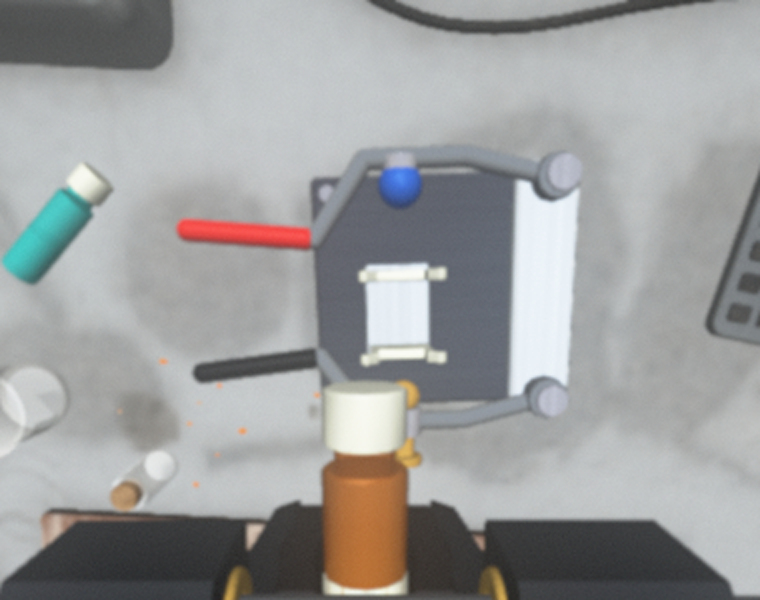

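The picture shows the press whole (full-frame px = 100+u/2, v/2):
- Yokes: (281–321,137) and (283–321,178)
- Red bar: (192,114)–(254,119)
- Black bar: (200,186)–(258,178)
- Hinges: (380,87) and (373,199)
- Held vial: cap at (283,192)

The cork vial and beaker are at the lower left.

Run:
```python
from h import *
c=cam("wrist")
f=lambda L,z: unproj(c,[(100+u/2,v/2) for u,v in L],z)
Y=f([(363,276),(441,272),(366,358),(441,355)],.07);print("yokes",Y.round(4).tolist(),"ctr",Y.mean(0))
H=f([(560,174),(546,398)],.073);print("hinges",H.round(4).tolist());d=H[0]-H[1];print("y ang deg",np.degrees(np.arctan2(-d[0],d[1])), np.linalg.norm(d))
d=d/np.linalg.norm(d);xh=np.array([d[1],-d[0],0]);print("origin from hinges",H.mean(0)-.07*xh)
print("red",f([(178,229),(310,239)],.062).round(4).tolist(),"blk",f([(195,373),(318,356)],.062).round(4).tolist())
print("plate",f([(312,179),(582,188),(569,400)],.01).round(4).tolist())
print("blue",f([(400,186)],.062))
print("cap end: px centre top",f([(366,392)],.2205).round(4), "cap L/R",f([(324,420),(407,420)],.2205).round(4).tolist(),"tubeLR",f([(323,490),(407,490)],.2205).round(4).tolist())
```

```text
yokes [[0.6282, -0.1917, 0.07], [0.6635, -0.1888, 0.07], [0.6309, -0.2288, 0.07], [0.6661, -0.2262, 0.07]] ctr [ 0.64717338 -0.20885822  0.07      ]
hinges [[0.7112, -0.147, 0.073], [0.7167, -0.2444, 0.073]]
y ang deg 3.183344579492136 0.09753607100704176
origin from hinges [ 0.64405781 -0.19957709  0.073     ]
red [[0.5431, -0.1741, 0.062], [0.6033, -0.1762, 0.062]] blk [[0.548, -0.24, 0.062], [0.6077, -0.2296, 0.062]]
plate [[0.5994, -0.1428, 0.01], [0.7426, -0.1425, 0.01], [0.7503, -0.2566, 0.01]]
blue [[ 0.64350182 -0.15228743  0.062     ]]
cap end: px centre top [[ 0.6302 -0.2175  0.2205]] cap L/R [[0.6211, -0.2241, 0.2205], [0.6394, -0.2234, 0.2205]] tubeLR [[0.6212, -0.2404, 0.2205], [0.6403, -0.2398, 0.2205]]
```

>>> servo_tool(gripper=[-1,-1,-1,-1,-1,-1,-1], translation=[[0.026,0.009,0],[0.026,0.009,0],[0,0,0.04],[0,0,0.04],[0,0,0.03],[0,0,0.012],[0,0,0]], delta_rot=[[0,0,-1.9],[0,0,0],[0,0,0],[0,0,0],[0,0,0],[0,0,0],[0,0,0]])

```text
time: 8.25
eef_pos: [0.6469, -0.2074, 0.0786]
ee_rot: [[-0.072, 0.997, -0.001], [0.997, 0.072, 0.001], [0.001, -0.0, -1.0]]
contact_force: [-0.8, 0.1, -0.9]
gripper_width: 0.0191
finger_force: 11.9
```

Run:
```python
from h import *
s=ctrl.read_state();print(s["eef_pos"],s["ee_rot"].round(4),s["time"],s["finger_force"])
c=cam("wrist");a=grab_frame("wrist");np.save("w3.npy",a)
p,R=s["eef_pos"],s["ee_rot"]
# predicted landmarks of held vial and of cradle
V=[p+R@np.array([x,y,-.019]) for x,y in [(.044,0),(.044,-.0095),(.044,.0095)]]
print("held cap",proj(c,V).round(1).tolist())
cr=np.array([.647,-.209,.07]);xp=np.array([.9976,.07,0]);yp=np.array([-.07,.9976,0])
print("yokes",proj(c,[cr+.019*j*yp+.0177*i*xp for j in(1,-1) for i in(-1,1)]).round(1).tolist())
save("pics/w3.png",a[0:300,100:480],2)
```

```text
[ 0.64692586 -0.20740503  0.07860322] [[-7.210e-02  9.974e-01 -5.000e-04]
 [ 9.974e-01  7.210e-02  6.000e-04]
 [ 7.000e-04 -5.000e-04 -1.000e+00]] 8.25 11.937549635767937
held cap [[281.6, 195.3], [259.9, 195.4], [303.4, 195.3]]
yokes [[249.8, 234.0], [314.0, 234.1], [251.5, 296.1], [312.2, 296.2]]
```

View pics/w3.png

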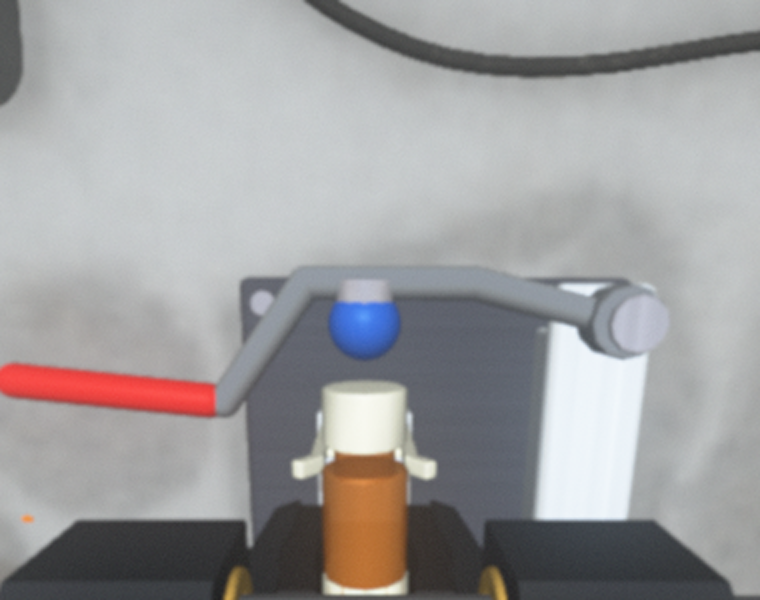

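The held vial is centred over the yokes: the yoke tips are at (246,234) and (318,234), centre 282, and the vial is at 282–283. The blue pad (282,162) is in line with the cap. Lowering now.

>>> servo_tool(gripper=[-1,-1,-1,-1,-1,-1], translation=[[-0.0015,0,0.01],[0,0,0.01],[0,0,0.008],[0,0,0.005],[0,0,0.004],[0,0,0]], delta_rot=[[0,0,0],[0,0,0],[0,0,0],[0,0,0],[0,0,0],[0,0,0]])

```text
time: 9.05
eef_pos: [0.6469, -0.2101, 0.0417]
ee_rot: [[-0.071, 0.997, 0.0], [0.997, 0.071, -0.0], [-0.0, 0.0, -1.0]]
contact_force: [-0.8, -0.5, -0.5]
gripper_width: 0.0188
finger_force: 11.9
```

>>> servo_tool(gripper=[-1,-0.4,-0.25,-0.25,-0.25], translation=[[0.001,0,0.0005],[0,0,0],[0,0,0],[0,0,0],[0,0,0]], delta_rot=[[0,0,0],[0,0,0],[0,0,0],[0,0,0],[0,0,0]])

```text
time: 9.68
eef_pos: [0.6469, -0.2091, 0.0413]
ee_rot: [[-0.071, 0.997, 0.0], [0.997, 0.071, -0.0], [-0.0, 0.0, -1.0]]
contact_force: [-0.3, -0.3, 0.2]
gripper_width: 0.033
finger_force: 0.0
```

>>> servo_tool(gripper=[-0.25,-0.25,-0.25,-0.25,-0.25,-0.25], translation=[[0,0,-0.015],[0,0,-0.03],[-0.01,0,-0.04],[-0.02,0,-0.04],[-0.02,0,-0.035],[0,0,0]], delta_rot=[[0,0,0],[0,0,0],[0,0,0],[0,0,0],[0,0,0],[0,0,0]])

```text
time: 10.42
eef_pos: [0.6516, -0.2625, 0.206]
ee_rot: [[-0.068, 0.998, 0.007], [0.998, 0.068, -0.004], [-0.004, 0.006, -1.0]]
contact_force: [0.6, -0.7, -0.0]
gripper_width: 0.0331
finger_force: 0.0
```

Run:
```python
from h import *
s=ctrl.read_state();print(s["eef_pos"],s["ee_rot"].round(4),s["time"],s["gripper_width"],s["qpos"])
c=cam("wrist");a=grab_frame("wrist");np.save("w4.npy",a)
for n in ["vial","handle_l_grip","handle_r_grip","beaker_50","vial_3"]:
  print(n,[(np.round(d["extent"]).tolist(),round(d["p"],2)) for d in nets.look_for("wrist",n)[:4]])
save("pics/w4.png",a[0:300,100:480],2)
```

```text
[ 0.65157101 -0.26254188  0.20604443] [[-0.0681  0.9977  0.0065]
 [ 0.9977  0.0681 -0.004 ]
 [-0.0044  0.0062 -1.    ]] 10.425 0.03310767382687059 [ 0.03213101  0.69443937  0.4629677   1.43792714 -0.32895065  1.07870773
  0.62418342]
vial [([151.0, 233.0, 34.0, 26.0], 0.85), ([111.0, 103.0, 62.0, 63.0], 0.77), ([281.0, 144.0, 25.0, 78.0], 0.63)]
handle_l_grip [([267.0, 95.0, 197.0, 50.0], 0.89), ([269.0, 150.0, 199.0, 158.0], 0.61)]
handle_r_grip [([269.0, 201.0, 185.0, 63.0], 0.87), ([151.0, 231.0, 37.0, 27.0], 0.16)]
beaker_50 [([79.0, 197.0, 72.0, 49.0], 0.88), ([267.0, 98.0, 200.0, 47.0], 0.38)]
vial_3 [([151.0, 233.0, 34.0, 26.0], 0.85), ([111.0, 103.0, 62.0, 63.0], 0.77), ([281.0, 144.0, 25.0, 78.0], 0.63)]
```

View pics/w4.png

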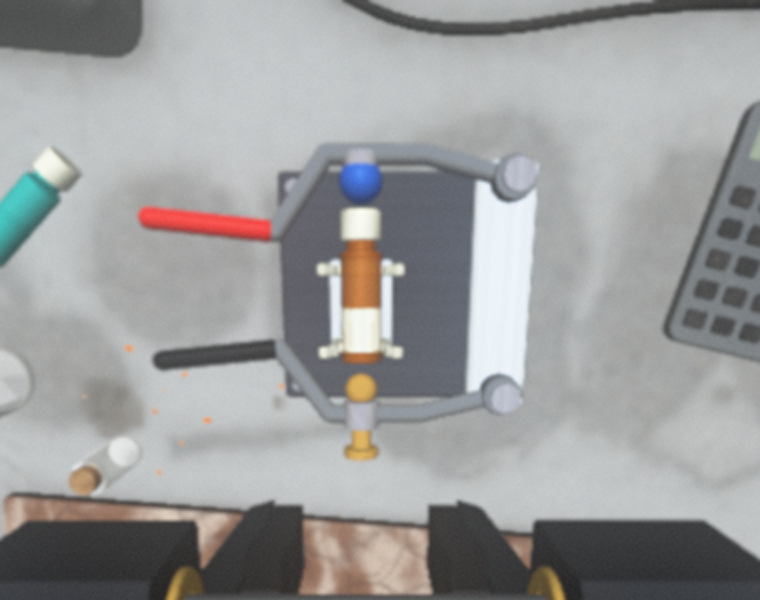

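The vial lies in the cradle with the cap (280,112) just short of the blue pad and the bottom (280,180) about 6 mm from the brass anvil (280,193). The red bar is at (172–236,108–115) and the black bar at (180–238,180–175). Next I'll turn the tool 90° so the camera watches the pads, and compute the grip point.

>>> servo_tool(gripper=[-0.25,0.2,0.6,1,1,1,1,1,1,1], translation=[[0,0,0],[0,0,0],[0,0,0],[0,0,0],[0,0,0],[0,0,0],[0,0,0],[0,0,0],[0,0,0],[0,0,0]], delta_rot=[[0,0,10],[0,0,10],[0,0,10],[0,0,10],[0,0,10],[0,0,10],[0,0,10],[0,0,10],[0,0,10],[0,0,0]])

```text
time: 11.98
eef_pos: [0.6501, -0.2581, 0.2002]
ee_rot: [[0.997, 0.073, -0.002], [0.073, -0.997, 0.0], [-0.002, -0.0, -1.0]]
contact_force: [0.0, 0.8, 0.4]
gripper_width: 0.0881
finger_force: 0.0
```

Run:
```python
from h import *
s=ctrl.read_state();print(s["eef_pos"],s["ee_rot"].round(4),s["time"],s["gripper_width"],s["qpos"].round(2))
# redo bars/vial_3 from w4 with the pose read then
K,D,_,_=cam("wrist");M=get_calibration("wrist")["mount"]
T=np.eye(4);T[:3,:3]=[[-.0681,.9977,.0065],[.9977,.0681,-.004],[-.0044,.0062,-1]];T[:3,3]=[.65157,-.26254,.20604]
W=np.linalg.inv(T@M);c=(K,D,W[:3,:3],W[:3,3])
f=lambda L,z: unproj(c,[(100+u/2,v/2) for u,v in L],z).round(4).tolist()
print("red",f([(140,216),(272,231)],.062),"blk",f([(155,360),(277,349)],.062))
print("vial3 base",f([(123,452)],.0),"cork top",f([(84,482)],.06),"pads",f([(361,200),(361,376)],.06),"vial",f([(361,208),(361,361)],.06))
```

```text
[ 0.65014243 -0.25813891  0.20021557] [[ 9.973e-01  7.340e-02 -1.700e-03]
 [ 7.340e-02 -9.973e-01  1.000e-04]
 [-1.700e-03 -2.000e-04 -1.000e+00]] 11.975 0.08812258266502489 [-0.17  0.81  0.83  1.46 -0.62  1.16 -0.74]
red [[0.5419, -0.1749, 0.062], [0.6025, -0.1771, 0.062]] blk [[0.5468, -0.2408, 0.062], [0.6063, -0.2314, 0.062]]
vial3 base [[0.5045, -0.3092, 0.0]] cork top [[0.5078, -0.3075, 0.06]] pads [[0.6429, -0.1607, 0.06], [0.6482, -0.2423, 0.06]] vial [[0.6431, -0.1641, 0.06], [0.6477, -0.2348, 0.06]]
```

>>> servo_tool(gripper=[1,1,1,1,1,1,1,1], translation=[[-0.036,-0.029,0],[-0.035,-0.0285,0.01],[0,0,0.04],[0,0,0.04],[0,0,0.03],[0,0,0.025],[0,0,0.014],[0,0,0]], delta_rot=[[0,0,0],[0,0,0],[0,0,0],[0,0,0],[0,0,0],[0,0,0],[0,0,0],[0,0,0]], grip_force=25)

```text
time: 12.98
eef_pos: [0.575, -0.2063, 0.0416]
ee_rot: [[0.997, 0.073, -0.001], [0.073, -0.997, 0.001], [-0.001, -0.001, -1.0]]
contact_force: [0.0, -0.3, 1.0]
gripper_width: 0.0881
finger_force: 0.0
```

Run:
```python
from h import *
s=ctrl.read_state();print(s["eef_pos"],s["ee_rot"].round(4),s["time"],s["gripper_width"],s["contact_force"])
a=grab_frame("wrist");np.save("w5.npy",a)
save("pics/w5.png",a[20:300,100:480],2)
```

```text
[ 0.57499292 -0.20632857  0.04161045] [[ 9.973e-01  7.280e-02 -1.300e-03]
 [ 7.280e-02 -9.973e-01  6.000e-04]
 [-1.300e-03 -6.000e-04 -1.000e+00]] 12.975 0.0880950249924951 [ 0.00463602 -0.29011233  0.96310537]
```

View pics/w5.png

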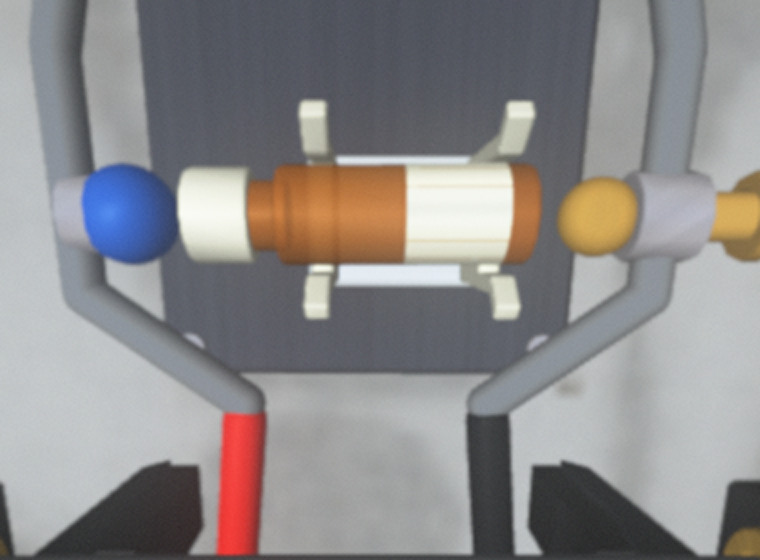

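The vial is bedded in both yokes, the cap is next to the blue pad, the brass anvil is a few mm from the bottom, and the fingers straddle both bars. Closing in small steps.

>>> servo_tool(gripper=[0.7,0.62,0.59,0.57,0.57,0.57], translation=[[0,0,0],[0,0,0],[0,0,0],[0,0,0],[0,0,0],[0,0,0]], delta_rot=[[0,0,0],[0,0,0],[0,0,0],[0,0,0],[0,0,0],[0,0,0]], grip_force=25)

```text
time: 13.78
eef_pos: [0.5757, -0.2066, 0.0423]
ee_rot: [[0.997, 0.071, 0.0], [0.071, -0.997, -0.0], [0.0, 0.0, -1.0]]
contact_force: [0.4, -0.4, 2.2]
gripper_width: 0.0691
finger_force: 1.2
```

>>> servo_tool(gripper=[0.55,0.53,0.51,0.51], translation=[[0,0,0],[0,0,0],[0,0,0],[0,0,0]], delta_rot=[[0,0,0],[0,0,0],[0,0,0],[0,0,0]])

```text
time: 14.28
eef_pos: [0.5756, -0.2066, 0.0423]
ee_rot: [[0.997, 0.071, 0.0], [0.071, -0.997, -0.0], [0.0, 0.0, -1.0]]
contact_force: [3.2, 0.6, 1.3]
gripper_width: 0.0665
finger_force: 1.3
```

```bash
cat > g.py <<'E'
from h import *
import sys
s=ctrl.read_state();print(s["time"],s["gripper_width"],s["finger_force"],s["eef_pos"])
a=grab_frame("wrist")[:,100:480].astype(int);np.save(sys.argv[1],a)
r,g,b=[a[115:135,:,i].mean(0) for i in range(3)]
blue=np.nonzero((b-r>60))[0]; am=np.nonzero((r-b>60)&(r-g>40)&(g<130))[0]
br=np.nonzero((r-b>60)&(g>=118))[0]
wh=np.nonzero((r>190)&(b>170))[0]
print("blue",blue.min(),blue.max(),"amber",am.min(),am.max(),"brass",br[br>250].min() if (br>250).any() else None,"white",wh.min(), wh[wh<135].max())
E
python3 g.py g1.npy
python3 - <<'E'
import numpy as np
a=np.load('w5.npy')[:,100:480].astype(int);print(a[126,20:140:3].tolist())
E
```

```text
14.275 0.06645301756787844 1.3360612839460373 [ 0.57560932 -0.20657939  0.0422539 ]
blue 44 84 amber 124 267 brass 255 white 0 121
[[187, 190, 194], [189, 192, 195], [171, 175, 183], [184, 186, 200], [182, 185, 199], [181, 184, 197], [182, 185, 198], [131, 151, 211], [68, 120, 226], [69, 123, 228], [78, 131, 234], [81, 138, 236], [81, 136, 234], [74, 124, 225], [68, 114, 215], [65, 107, 200], [61, 101, 188], [62, 96, 177], [61, 90, 162], [61, 85, 148], [61, 81, 134], [59, 75, 119], [58, 71, 108], [211, 214, 202], [249, 250, 244], [249, 250, 244], [249, 250, 243], [249, 250, 243], [248, 249, 242], [248, 249, 242], [248, 249, 242], [248, 249, 241], [248, 249, 241], [247, 247, 239], [183, 179, 162], [203, 135, 76], [207, 137, 77], [203, 132, 75], [198, 127, 72], [199, 125, 64]]
```

>>> servo_tool(gripper=[0.49,0.47,0.47], translation=[[0,0,0],[0,0,0],[0,0,0]], delta_rot=[[0,0,0],[0,0,0],[0,0,0]])

```text
time: 14.7
eef_pos: [0.5755, -0.2066, 0.0422]
ee_rot: [[0.997, 0.071, 0.0], [0.071, -0.997, 0.0], [0.0, -0.0, -1.0]]
contact_force: [2.6, 0.9, -0.7]
gripper_width: 0.0647
finger_force: 1.4
```

>>> servo_tool(gripper=[0.45,0.43,0.43], translation=[[0,0,0],[0,0,0],[0,0,0]], delta_rot=[[0,0,0],[0,0,0],[0,0,0]])

```text
time: 15.08
eef_pos: [0.5755, -0.2066, 0.0422]
ee_rot: [[0.997, 0.071, 0.0], [0.071, -0.997, 0.0], [0.0, 0.0, -1.0]]
contact_force: [2.6, 0.6, -0.0]
gripper_width: 0.0631
finger_force: 1.5
```

```bash
python3 g.py g2.npy
python3 - <<'E'
import numpy as np
from h import save
save('pics/g2.png',np.load('g2.npy')[60:220].astype('uint8'),2)
E
```

```text
15.075 0.06309356027394332 1.5050386358052492 [ 0.57552555 -0.20658419  0.04223953]
blue 46 86 amber 123 267 brass 255 white 0 121
```

View pics/g2.png

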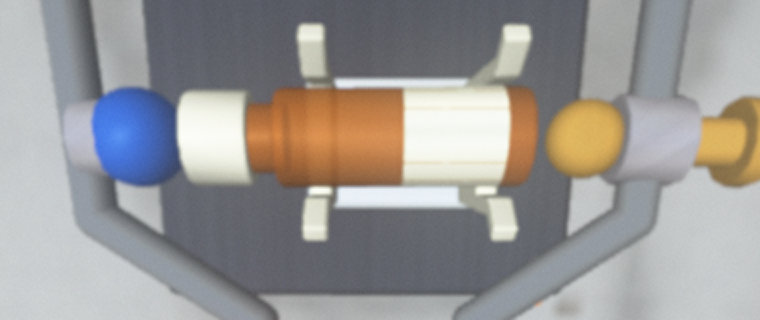

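The blue pad (88,128) is almost at the cap, and the brass anvil (273) is about 2 mm off the bottom (269). Continuing.

>>> servo_tool(gripper=[0.41,0.39,0.39], translation=[[0,0,0],[0,0,0],[0,0,0]], delta_rot=[[0,0,0],[0,0,0],[0,0,0]])

```text
time: 15.5
eef_pos: [0.5755, -0.2066, 0.0422]
ee_rot: [[0.997, 0.071, 0.0], [0.071, -0.997, 0.0], [0.0, -0.0, -1.0]]
contact_force: [2.8, 0.0, 0.2]
gripper_width: 0.0616
finger_force: 1.6
```

>>> servo_tool(gripper=[0.37,0.37], translation=[[0,0,0],[0,0,0]], delta_rot=[[0,0,0],[0,0,0]])

```text
time: 15.75
eef_pos: [0.5755, -0.2066, 0.0422]
ee_rot: [[0.997, 0.071, 0.0], [0.071, -0.997, 0.0], [0.0, -0.0, -1.0]]
contact_force: [2.6, 0.9, -0.8]
gripper_width: 0.0602
finger_force: 1.6
```

>>> servo_tool(gripper=[0.35,0.35], translation=[[0,0,0],[0,0,0]], delta_rot=[[0,0,0],[0,0,0]])

```text
time: 16.0
eef_pos: [0.5755, -0.2065, 0.0422]
ee_rot: [[0.997, 0.071, 0.0], [0.071, -0.997, 0.0], [0.0, -0.0, -1.0]]
contact_force: [3.2, -0.4, -0.4]
gripper_width: 0.0593
finger_force: 1.7
```

>>> servo_tool(gripper=[0.33,0.33], translation=[[0,0,0],[0,0,0]], delta_rot=[[0,0,0],[0,0,0]])

```text
time: 16.25
eef_pos: [0.5755, -0.2066, 0.0422]
ee_rot: [[0.997, 0.071, 0.0], [0.071, -0.997, 0.0], [0.0, -0.0, -1.0]]
contact_force: [3.9, 0.7, -0.3]
gripper_width: 0.0588
finger_force: 1.8
```

>>> servo_tool(gripper=[0.315,0.315], translation=[[0,0,0],[0,0,0]], delta_rot=[[0,0,0],[0,0,0]])

```text
time: 16.5
eef_pos: [0.5755, -0.2066, 0.0422]
ee_rot: [[0.997, 0.071, 0.0], [0.071, -0.997, -0.0], [0.0, 0.0, -1.0]]
contact_force: [3.0, 1.0, -0.3]
gripper_width: 0.0579
finger_force: 1.8
```

>>> servo_tool(gripper=[0.3,0.3], translation=[[0,0,0],[0,0,0]], delta_rot=[[0,0,0],[0,0,0]])

```text
time: 16.75
eef_pos: [0.5755, -0.2066, 0.0422]
ee_rot: [[0.997, 0.071, 0.0], [0.071, -0.997, 0.0], [0.0, -0.0, -1.0]]
contact_force: [2.9, 0.9, -1.0]
gripper_width: 0.0574
finger_force: 1.8
```

>>> servo_tool(gripper=[0.285,0.285], translation=[[0,0,0],[0,0,0]], delta_rot=[[0,0,0],[0,0,0]])

```text
time: 17.0
eef_pos: [0.5754, -0.2066, 0.0422]
ee_rot: [[0.997, 0.071, 0.0], [0.071, -0.997, -0.0], [0.0, 0.0, -1.0]]
contact_force: [3.4, 1.2, -0.2]
gripper_width: 0.0566
finger_force: 1.8
```

>>> servo_tool(gripper=[0.27,0.27], translation=[[0,0,0],[0,0,0]], delta_rot=[[0,0,0],[0,0,0]])

```text
time: 17.25
eef_pos: [0.5755, -0.2066, 0.0422]
ee_rot: [[0.997, 0.071, 0.0], [0.071, -0.997, -0.0], [0.0, 0.0, -1.0]]
contact_force: [3.4, 0.2, -1.3]
gripper_width: 0.056
finger_force: 1.8
```

>>> servo_tool(gripper=[0.255,0.255], translation=[[0,0,0],[0,0,0]], delta_rot=[[0,0,0],[0,0,0]])

```text
time: 17.5
eef_pos: [0.5754, -0.2067, 0.0422]
ee_rot: [[0.997, 0.071, 0.0], [0.071, -0.997, -0.0], [0.0, 0.0, -1.0]]
contact_force: [3.1, -0.2, -0.2]
gripper_width: 0.0556
finger_force: 1.9
```

```bash
python3 g.py g3.npy
python3 - <<'E'
import numpy as np
a=np.load('g3.npy');print(a[126,74:100:2].tolist(),a[126,250:282:2].tolist())
E
```

```text
17.5 0.05559046028017873 1.8597755022346973 [ 0.57544982 -0.20665378  0.04222836]
blue 51 89 amber 126 271 brass 258 white 0 124
[[68, 113, 214], [71, 113, 209], [67, 107, 199], [65, 104, 188], [66, 99, 179], [66, 96, 170], [64, 91, 158], [63, 87, 146], [103, 118, 151], [239, 242, 234], [252, 252, 248], [252, 252, 248], [252, 252, 248]] [[245, 247, 240], [245, 247, 241], [246, 248, 242], [243, 243, 234], [214, 163, 123], [198, 128, 73], [198, 130, 75], [199, 128, 77], [196, 130, 76], [198, 129, 74], [189, 123, 72], [190, 146, 81], [213, 170, 91], [220, 180, 94], [223, 184, 94], [225, 188, 97]]
```

>>> servo_tool(gripper=[0.245,0.245], translation=[[0,0,0],[0,0,0]], delta_rot=[[0,0,0],[0,0,0]])

```text
time: 17.8
eef_pos: [0.5755, -0.2066, 0.0422]
ee_rot: [[0.997, 0.071, 0.0], [0.071, -0.997, -0.0], [0.0, 0.0, -1.0]]
contact_force: [3.1, 0.0, -1.1]
gripper_width: 0.0549
finger_force: 1.9
```

>>> servo_tool(gripper=[0.235,0.235], translation=[[0,0,0],[0,0,0]], delta_rot=[[0,0,0],[0,0,0]])

```text
time: 18.05
eef_pos: [0.5754, -0.2066, 0.0422]
ee_rot: [[0.997, 0.071, 0.0], [0.071, -0.997, -0.0], [0.0, 0.0, -1.0]]
contact_force: [3.4, -0.2, -0.7]
gripper_width: 0.0545
finger_force: 1.9
```

>>> servo_tool(gripper=[0.225,0.225], translation=[[0,0,0],[0,0,0]], delta_rot=[[0,0,0],[0,0,0]])

```text
time: 18.3
eef_pos: [0.5754, -0.2066, 0.0422]
ee_rot: [[0.997, 0.071, 0.0], [0.071, -0.997, -0.0], [0.0, 0.0, -1.0]]
contact_force: [3.3, 1.2, -0.6]
gripper_width: 0.0538
finger_force: 1.9
```

>>> servo_tool(gripper=[0.215,0.215], translation=[[0,0,0],[0,0,0]], delta_rot=[[0,0,0],[0,0,0]])

```text
time: 18.55
eef_pos: [0.5755, -0.2066, 0.0422]
ee_rot: [[0.997, 0.071, 0.0], [0.071, -0.997, -0.0], [0.0, 0.0, -1.0]]
contact_force: [3.3, 0.4, -0.6]
gripper_width: 0.0537
finger_force: 1.9
```

>>> servo_tool(gripper=[0.205,0.205], translation=[[0,0,0],[0,0,0]], delta_rot=[[0,0,0],[0,0,0]])

```text
time: 18.8
eef_pos: [0.5755, -0.2066, 0.0422]
ee_rot: [[0.997, 0.071, 0.0], [0.071, -0.997, -0.0], [0.0, 0.0, -1.0]]
contact_force: [3.1, 1.4, -0.8]
gripper_width: 0.053
finger_force: 1.9
```

>>> servo_tool(gripper=[0.195,0.195], translation=[[0,0,0],[0,0,0]], delta_rot=[[0,0,0],[0,0,0]])

```text
time: 19.05
eef_pos: [0.5755, -0.2066, 0.0422]
ee_rot: [[0.997, 0.071, 0.0], [0.071, -0.997, -0.0], [0.0, 0.0, -1.0]]
contact_force: [2.8, 0.2, -0.6]
gripper_width: 0.0523
finger_force: 2.0
```

>>> servo_tool(gripper=[0.185,0.185], translation=[[0,0,0],[0,0,0]], delta_rot=[[0,0,0],[0,0,0]])

```text
time: 19.3
eef_pos: [0.5755, -0.2066, 0.0423]
ee_rot: [[0.997, 0.071, 0.0], [0.071, -0.997, -0.0], [0.0, 0.0, -1.0]]
contact_force: [4.0, 0.1, -0.7]
gripper_width: 0.0523
finger_force: 2.5
```

>>> servo_tool(gripper=[0.175,0.175], translation=[[0,0,0],[0,0,0]], delta_rot=[[0,0,0],[0,0,0]])

```text
time: 19.55
eef_pos: [0.5755, -0.2066, 0.0422]
ee_rot: [[0.997, 0.071, 0.0], [0.071, -0.997, -0.0], [0.0, 0.0, -1.0]]
contact_force: [4.3, 1.3, -1.4]
gripper_width: 0.0519
finger_force: 3.3
```

```bash
python3 g.py g4.npy
python3 - <<'E'
import numpy as np
a=np.load('g4.npy');print(a[126,74:100:2].tolist(),a[126,250:282:2].tolist())
E
```

```text
19.55 0.051891357002965335 3.2766729220747948 [ 0.57552292 -0.20661267  0.04223616]
blue 53 91 amber 128 272 brass 260 white 0 126
[[75, 123, 225], [68, 115, 215], [71, 114, 210], [68, 109, 200], [67, 103, 190], [69, 102, 183], [66, 96, 169], [63, 91, 157], [64, 88, 146], [134, 144, 163], [251, 251, 244], [252, 253, 250], [252, 253, 249]] [[246, 248, 242], [246, 248, 242], [246, 248, 242], [246, 249, 243], [242, 243, 232], [207, 147, 101], [200, 130, 77], [200, 130, 76], [200, 129, 73], [203, 131, 73], [202, 129, 70], [194, 129, 71], [217, 171, 92], [226, 186, 98], [226, 186, 98], [226, 187, 98]]
```

Contact came at a width of about 52.3 mm. Going on in fine steps.

>>> servo_tool(gripper=[0.165,0.165], translation=[[0,0,0],[0,0,0]], delta_rot=[[0,0,0],[0,0,0]])

```text
time: 19.85
eef_pos: [0.5756, -0.2066, 0.0422]
ee_rot: [[0.997, 0.071, 0.0], [0.071, -0.997, -0.0], [0.0, 0.0, -1.0]]
contact_force: [4.0, 1.6, -1.7]
gripper_width: 0.0515
finger_force: 4.2
```

>>> servo_tool(gripper=[0.155,0.155], translation=[[0,0,0],[0,0,0]], delta_rot=[[0,0,0],[0,0,0]])

```text
time: 20.1
eef_pos: [0.5756, -0.2066, 0.0423]
ee_rot: [[0.997, 0.071, 0.0], [0.071, -0.997, -0.0], [0.0, 0.0, -1.0]]
contact_force: [5.1, 0.6, -2.0]
gripper_width: 0.051
finger_force: 5.4
```

>>> servo_tool(gripper=[0.145,0.145], translation=[[0,0,0],[0,0,0]], delta_rot=[[0,0,0],[0,0,0]])

```text
time: 20.35
eef_pos: [0.5756, -0.2066, 0.0423]
ee_rot: [[0.997, 0.071, 0.0], [0.071, -0.997, -0.0], [0.0, 0.0, -1.0]]
contact_force: [4.5, 0.7, -0.8]
gripper_width: 0.0504
finger_force: 6.6
```

>>> servo_tool(gripper=[0.135,0.135], translation=[[0,0,0],[0,0,0]], delta_rot=[[0,0,0],[0,0,0]])

```text
time: 20.6
eef_pos: [0.5757, -0.2066, 0.0422]
ee_rot: [[0.997, 0.071, 0.0], [0.071, -0.997, -0.0], [0.0, 0.0, -1.0]]
contact_force: [4.6, 0.4, -1.9]
gripper_width: 0.0497
finger_force: 7.8
```

>>> servo_tool(gripper=[0.125,0.125], translation=[[0,0,0],[0,0,0]], delta_rot=[[0,0,0],[0,0,0]])

```text
time: 20.85
eef_pos: [0.5758, -0.2066, 0.0423]
ee_rot: [[0.997, 0.071, 0.001], [0.071, -0.997, -0.0], [0.001, 0.0, -1.0]]
contact_force: [5.9, 0.1, -1.4]
gripper_width: 0.0495
finger_force: 8.6
```

>>> servo_tool(gripper=[0.115,0.115], translation=[[0,0,0],[0,0,0]], delta_rot=[[0,0,0],[0,0,0]])

```text
time: 21.1
eef_pos: [0.5758, -0.2066, 0.0423]
ee_rot: [[0.997, 0.071, 0.001], [0.071, -0.997, -0.0], [0.001, 0.0, -1.0]]
contact_force: [4.8, -0.2, -1.6]
gripper_width: 0.0493
finger_force: 9.4
```

>>> servo_tool(gripper=[0.105,0.105], translation=[[0,0,0],[0,0,0]], delta_rot=[[0,0,0],[0,0,0]])

```text
time: 21.35
eef_pos: [0.5758, -0.2066, 0.0423]
ee_rot: [[0.997, 0.071, 0.001], [0.071, -0.997, -0.0], [0.001, 0.0, -1.0]]
contact_force: [5.3, -0.2, -1.2]
gripper_width: 0.049
finger_force: 10.2
```

>>> servo_tool(gripper=[0.095,0.095], translation=[[0,0,0],[0,0,0]], delta_rot=[[0,0,0],[0,0,0]])

```text
time: 21.6
eef_pos: [0.5759, -0.2067, 0.0423]
ee_rot: [[0.997, 0.071, 0.001], [0.071, -0.997, -0.0], [0.001, 0.0, -1.0]]
contact_force: [5.7, 0.0, -1.7]
gripper_width: 0.0483
finger_force: 11.0
```

```bash
python3 g.py g5.npy
```

```text
21.6 0.048266697453081125 11.003120094537735 [ 0.57585195 -0.20666517  0.04227183]
blue 55 92 amber 129 271 brass 259 white 0 126
```

>>> servo_tool(gripper=[0.088,0.088], translation=[[0,0,0],[0,0,0]], delta_rot=[[0,0,0],[0,0,0]])

```text
time: 21.9
eef_pos: [0.5759, -0.2067, 0.0423]
ee_rot: [[0.997, 0.071, 0.001], [0.071, -0.997, -0.0], [0.001, 0.0, -1.0]]
contact_force: [6.7, -0.5, -1.7]
gripper_width: 0.048
finger_force: 11.5
```

>>> servo_tool(gripper=[0.081,0.081], translation=[[0,0,0],[0,0,0]], delta_rot=[[0,0,0],[0,0,0]])

```text
time: 22.15
eef_pos: [0.5759, -0.2066, 0.0423]
ee_rot: [[0.997, 0.071, 0.001], [0.071, -0.997, -0.0], [0.001, 0.0, -1.0]]
contact_force: [6.0, 0.6, -1.5]
gripper_width: 0.0479
finger_force: 12.0
```

>>> servo_tool(gripper=[0.074,0.074], translation=[[0,0,0],[0,0,0]], delta_rot=[[0,0,0],[0,0,0]])

```text
time: 22.4
eef_pos: [0.5759, -0.2066, 0.0423]
ee_rot: [[0.997, 0.071, 0.001], [0.071, -0.997, -0.0], [0.001, 0.0, -1.0]]
contact_force: [5.9, 0.2, -2.0]
gripper_width: 0.0473
finger_force: 12.4
```

>>> servo_tool(gripper=[0.067,0.067], translation=[[0,0,0],[0,0,0]], delta_rot=[[0,0,0],[0,0,0]])

```text
time: 22.65
eef_pos: [0.576, -0.2066, 0.0422]
ee_rot: [[0.997, 0.071, 0.001], [0.071, -0.997, -0.0], [0.001, 0.0, -1.0]]
contact_force: [5.9, 0.5, -3.1]
gripper_width: 0.0471
finger_force: 12.9
```

>>> servo_tool(gripper=[0.06,0.06], translation=[[0,0,0],[0,0,0]], delta_rot=[[0,0,0],[0,0,0]])

```text
time: 22.9
eef_pos: [0.576, -0.2065, 0.0423]
ee_rot: [[0.997, 0.071, 0.001], [0.071, -0.997, -0.0], [0.001, 0.0, -1.0]]
contact_force: [6.7, 0.1, -2.5]
gripper_width: 0.0471
finger_force: 13.1
```

```bash
python3 g.py g6.npy
```

```text
22.9 0.047054844753682636 13.058991059660912 [ 0.57597343 -0.20654185  0.04227307]
blue 56 93 amber 130 270 brass 258 white 0 127
```

>>> servo_tool(gripper=[0.053,0.053], translation=[[0,0,0],[0,0,0]], delta_rot=[[0,0,0],[0,0,0]])

```text
time: 23.2
eef_pos: [0.576, -0.2066, 0.0423]
ee_rot: [[0.997, 0.071, 0.001], [0.071, -0.997, -0.0], [0.001, 0.0, -1.0]]
contact_force: [5.9, 0.9, -2.9]
gripper_width: 0.0468
finger_force: 13.0
```

>>> servo_tool(gripper=[0.046,0.046], translation=[[0,0,0],[0,0,0]], delta_rot=[[0,0,0],[0,0,0]])

```text
time: 23.45
eef_pos: [0.5761, -0.2066, 0.0423]
ee_rot: [[0.997, 0.071, 0.001], [0.071, -0.997, -0.0], [0.001, 0.0, -1.0]]
contact_force: [5.8, -0.3, -2.8]
gripper_width: 0.0465
finger_force: 5.0
```

The force peaked at 13.1 N and dropped to 5.0 N, so the cap has given. I'll check the neck gap in the picture before doing anything more.

```bash
python3 g.py g7.npy
python3 - <<'E'
import numpy as np
from h import save
for n in ("g1","g6","g7"):
    a=np.load(f'{n}.npy')
    g=a[110:140,:,0].mean(0); 
    # neck: brightness at rows just off the neck (rows near tube edge): dark gap between cap and shoulder
    e=a[108:111,80:150].mean(0).sum(1).round().astype(int); print(n,e[::2].tolist())
im=np.vstack([np.load(f'{n}.npy')[90:160,40:300].astype('uint8') for n in("g1","g6","g7")])
save('pics/cmp.png',im,2.8)
E
```

```text
23.45 0.046466662318584005 5.01237329095602 [ 0.57608251 -0.20659491  0.04231817]
blue 56 94 amber 131 269 brass 257 white 0 129
g1 [273, 293, 311, 315, 317, 500, 644, 651, 648, 646, 643, 639, 632, 629, 624, 622, 618, 608, 605, 601, 578, 454, 326, 310, 308, 306, 306, 299, 308, 315, 313, 311, 310, 314, 308]
g6 [334, 317, 303, 288, 277, 277, 297, 330, 544, 674, 674, 672, 670, 665, 665, 661, 656, 654, 649, 643, 640, 632, 631, 607, 481, 336, 326, 320, 314, 318, 330, 327, 329, 328, 325]
g7 [336, 324, 311, 297, 280, 277, 294, 317, 323, 447, 574, 606, 610, 609, 607, 603, 597, 596, 595, 589, 586, 580, 576, 574, 546, 426, 333, 320, 321, 328, 327, 325, 327, 323, 324]
```

View pics/cmp.png

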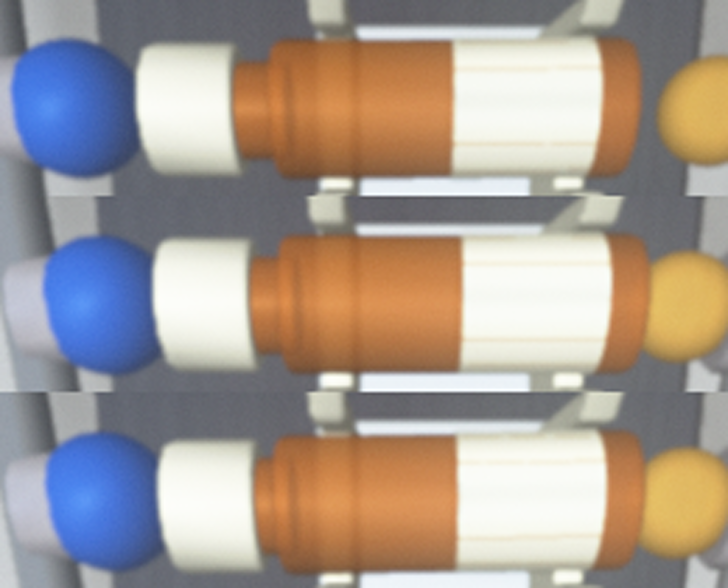

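>>> servo_tool(gripper=[0.046,0.046], translation=[[0,0,0],[0,0,0]], delta_rot=[[0,0,0],[0,0,0]])

```text
time: 23.75
eef_pos: [0.5755, -0.2069, 0.0423]
ee_rot: [[0.997, 0.071, 0.0], [0.071, -0.997, -0.0], [0.0, 0.0, -1.0]]
contact_force: [3.8, 0.1, -0.9]
gripper_width: 0.0461
finger_force: 2.7
```

```bash
python3 g.py g8.npy
python3 - <<'E'
import numpy as np
# neck width via saturated-amber row profile: cap right edge and shoulder edge, sub-pixel
for n in ("g1","g6","g7","g8"):
    a=np.load(f'{n}.npy').astype(float)
    def cross(p,lo,hi,rise):  # mid-level crossing
        s=p[lo:hi]; m=(s.max()+s.min())/2; i=np.nonzero((s[:-1]<m)!=(s[1:]<m))[0]
        return [round(lo+k+(m-s[k])/(s[k+1]-s[k]),2) for k in i]
    B=a[118:134,:,2].mean(0); Rr=a[107:109,:,0].mean(0)-a[107:109,:,2].mean(0)
    print(n,"cap edges",cross(B,75,150,0),"shoulder",cross(Rr,118,160,1),"bottom",cross(a[118:134,:,2].mean(0),225,275,1))
E
```

```text
23.75 0.0461166340548497 2.6621272042393684 [ 0.57548499 -0.20687277  0.04230539]
blue 56 95 amber 132 267 brass 255 white 0 129
g1 cap edges [np.float64(79.51), np.float64(87.85), np.float64(121.78)] shoulder [np.float64(136.36)] bottom [np.float64(254.51)]
g6 cap edges [np.float64(91.2), np.float64(93.3), np.float64(127.87)] shoulder [np.float64(139.49)] bottom [np.float64(257.87)]
g7 cap edges [np.float64(91.9), np.float64(95.22), np.float64(129.54)] shoulder [np.float64(138.58)] bottom [np.float64(256.11)]
g8 cap edges [np.float64(91.78), np.float64(95.96), np.float64(130.01)] shoulder [np.float64(137.26)] bottom [np.float64(254.98)]
```

The neck gap shrank by about 2.7 mm and the force fell to the spring level (2.7 N). The cap is home, so I'm stopping here and letting the handles open.

>>> servo_tool(gripper=[0.2,0.4,0.6,0.8,1,1,1,1], translation=[[0,0,0],[0,0,0],[0,0,0],[0,0,0],[0,0,0],[0,0,0],[0,0,0],[0,0,0]], delta_rot=[[0,0,0],[0,0,0],[0,0,0],[0,0,0],[0,0,0],[0,0,0],[0,0,0],[0,0,0]])

```text
time: 24.8
eef_pos: [0.5755, -0.2066, 0.0422]
ee_rot: [[0.997, 0.071, 0.0], [0.071, -0.997, -0.0], [0.0, 0.0, -1.0]]
contact_force: [1.1, 1.1, 0.2]
gripper_width: 0.0884
finger_force: 0.0
```

>>> servo_tool(gripper=[1,1,1,1,1,1,1], translation=[[0,0,-0.02],[0,0,-0.04],[0,0,-0.04],[0,0,-0.04],[0,0,-0.02],[0,0,0],[0,0,0]], delta_rot=[[0,0,0],[0,0,0],[0,0,0],[0,0,0],[0,0,0],[0,0,0],[0,0,0]])

```text
time: 25.68
eef_pos: [0.5747, -0.206, 0.2009]
ee_rot: [[0.997, 0.071, -0.002], [0.071, -0.997, 0.001], [-0.002, -0.001, -1.0]]
contact_force: [-0.1, 0.6, 0.1]
gripper_width: 0.0883
finger_force: 0.0
```

Run:
```python
from h import *
s=ctrl.read_state();print(s["eef_pos"],s["time"],s["contact_force"])
save("pics/end.png",grab_frame("wrist"),1.4)
```

```text
[ 0.57474229 -0.20602141  0.20092054] 25.675 [-0.05841313  0.60250142  0.08681546]
```

View pics/end.png

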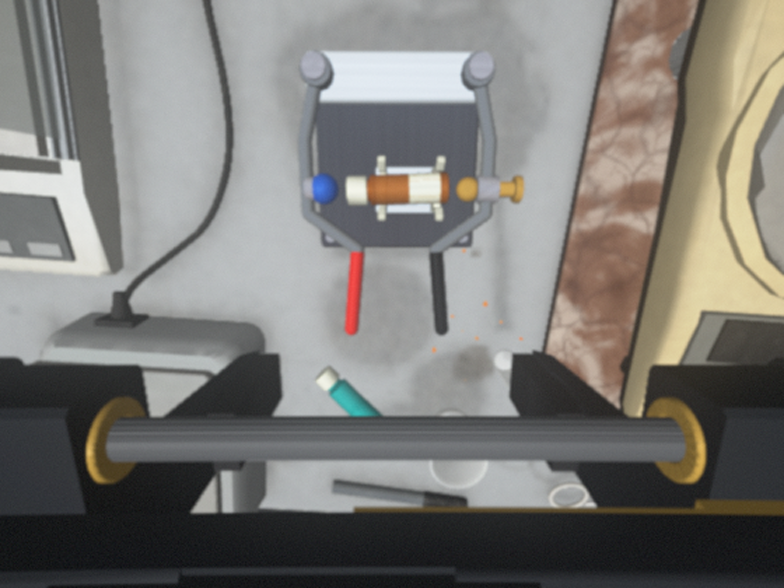

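The handles have sprung open (red at (251,208), black at (314,208)). The capped vial lies in the cradle at (283,134) with gaps at both ends, and nothing nearby has been disturbed.

```bash
python3 -c "
from plant import ctrl
print(ctrl.close_job())"
```

```text
the job is handed in; nothing more can be done
None
```

The job is handed in: the amber vial lies in the cradle with its cap snapped home (force peaked at 13.1 N at the grips, then dropped), I stopped there, the handles sprang open, and nothing else in view was disturbed.

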